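# Turn the brush round in the spring clip and cradle it handle first

## Robot

A 6-joint arm with a two-finger parallel gripper is mounted at the origin on a cart in front of the work surface, level with it; the furniture and walls round the work are solid. World frame = base frame: x ahead of the robot, y to its left, z up, the work surface at z = 0. Lengths are in m, angles in rad, forces in N, time in s.
With the tool pointing down it reaches from about 0.275 to 0.75 m from the base axis. Payload 10.2 kg.
Tool frame: the origin (TCP) lies midway between the tips of the shut fingers; the grasp point (between the pads) lies 19 mm behind it; z points along the fingers, y is the direction in which the jaws open and shut (so a half turn about z gives the same grasp; the last joint's range is limited). The gripper opens to 85 mm and grips with 20 to 120 N. Pads are 22 mm wide; open, the fingers measure 114 mm over their backs; the gripper's body (76 mm by 85 mm) begins 54 mm behind the grasp point. The pads swing forward as they close: fully open they stand 13 mm farther back than shut.
Start: joints at [0.972, 0.313, 1.498, -0, 1.331, -0.223], TCP at [0.193, 0.488, 0.231] pointing down, gripper open.
Joint ranges: [-2.94, 2.94], [-0.97, 2.17], [0.19, 2.56], [-1.23, 4.37], [0.02, 3.11], [-2.88, 2.88]. Speed limits (rad/s): [2.39, 2.39, 3.01, 3.14, 3.14, 3.14].

## Interface

Orientations are given as a unit quaternion [x, y, z, w].
In Python, from cell import monitor, imaging, workorder gives the robot as it stands.
- The arm moves only by the tool play_rows, never from a script. Its argument "plan" is a list of rows, each an object of numbers: "rx", "ry", "rz": the turn, a rotation vector about the tool's x, y, z in degrees; "x", "y", "z": the shift along the tool's x, y, z in m; "gripper": the closure, from -1 (fully open) to 1 (shut), so that 0 is half open. A call has 1 to 12 rows; each row shifts and turns the commanded pose from where the row before left it, along the tool's axes as they then stand; what a row does not reach is not made up. A row lasts 1/12 s, in which the tool goes at most 41.7 mm and 7.16 degrees, less where a joint would pass 70% of its speed; a pose out of reach is approached as far as the arm can. A call with a gripper value outside its range is refused whole. The fingers move at their own pace and stop on an object; "grip_force" is the grip in N (left out, the last holds). Time passes only in rows, so rows that do not move let the fingers close. It gives the time, the measured TCP pose, the force and the opening at its end, in the units of the state.
- monitor.get_obs(): the state, without advancing time (a new reading comes with each control period).
- imaging.read_camera(name): name is "side" or "top" or "wrist"; returns a dict with "color" (420x560x3 uint8, blue, green, red), "intrinsics" (3x3 intrinsics, pixels), "R" (3x3) and "t" (3): a world point X has camera coordinates R X + t; the wrist camera has in their place "mount" (4x4, takes a point from camera to tool coordinates, whose origin is the TCP and whose axes are the flange's). Camera axes: x right, y down, z forward; pixel columns grow to the right and rows downward; lengths in m; the calibration is good to about 2 mm. A picture is of the moment at which its call begins: read the wrist's pose just before it. There is no depth.
- workorder.sign_off(): hands the job in, once; it reports no verdict.
The state is a dict: "time": time; "joints": joint angles; "qd": joint speeds; "joint_efforts": joint torques, N m; "eef_pos": TCP position; "tcp_rot": TCP orientation; "contact_force": force on the tool from outside, world axes, zero at the start; "ft_torque": the same for the moment, N m; "gripper_width": finger opening in m.
Only numpy, scipy, OpenCV 4.12 (cv2) and the standard library are available. Lean on these libraries where they do the work, as an engineer would, in place of code of your own. Each camera call takes 0.05 s, during which the arm holds its last target. There are 200 camera calls.

## Task

Pick up the flat paint brush by its red handle, press the middle of the brush down into the blue spring clip until it sits on the saddle, and let go so that the clip alone holds it. Then take it from the other side of the clip, by its metal ferrule, lift it out, and lay it handle first in the yellow cradle: handle in the channel with its end near the stop, ferrule and bristles beyond the walls, lying level, and let go. Leave the red-handled screwdriver where it is.

Things in the scene. Friction and masses are not known exactly. Their poses are not given: they have to be found in the camera images.
- brush: Flat paint brush, lying flat: red handle, metal ferrule, dark bristles; 188 x 27 x 14, 50 g. Origin: underside, mid length; y axis towards the bristles (robot's left at the start, within 0.25 rad). Handle y -94 to 26: oval, 11 wide at the tail, 13 at -50, 15 at 0, 10 thick, its underside 1 to 2.5 above the origin. Ferrule 26 to 58, 27 wide, flat sides. Balance at y 20.
- screwdriver: Bystander: screwdriver 219 long, red handle 28 thick at its +y end, thin shank at -y. Origin: underside, mid length. Lies roughly parallel to the brush, 120 or more beside it, nearer or farther.
- clip: Blue spring clip, fixed. Origin: underside of its foot (86x70x8). Brush lies along y, either way round, on a saddle bar 8 wide, 56 long, top at z 55. Two steel jaws (y -13 to 13) close along x: 10 apart, upright to z 72, flaring to 33 apart at z 90 (top 93). Handle pushed down spreads them (5 N; 3 N pulls out). Seated: brush origin over clip origin at z 53, tail and ferrule free to grasp.
- cradle: Yellow cradle, fixed. Origin: trolley top, under the end stop's inner face. y runs from stop to open end. Foot 80 wide, 8 high. Brush lies along y on a bar 16 wide, y -5 to 160, top z 40. Walls y 0 to 80: 24 apart, flared above z 51 to 41 apart at z 67; stop 62 high. Laid: tail at stop, brush origin at y 100, z 40, bristles to +y, ferrule beyond the walls with room for fingers beside the bar.
Mind the look-alikes: they are no part of the job. Of the things that look like the clip, the smaller one is meant.

How it is judged:
On the way, in this order (a step that is already met when the one before it is completed fails the run):
1. the brush is lifted clear, held by its handle (contact force between the fingers and brush above 0.5 N and y of the grasp point in the frame of brush below 0.02 m and height (world z) of brush above 0.03 m), for 0.2 s.
2. the brush sits in the spring clip, level and along it within 10 degrees, its middle within 15 mm, let go (horizontal distance between brush and clip below 0.015 m and z of brush in the frame of clip between 0.046 and 0.061 m and angle between the y axis of brush and the y axis of clip, either way round below 0.17 rad and angle between brush's own z axis and vertical below 0.17 rad and contact force between the fingers and brush below 0.05 N and linear speed of brush below 0.02 m/s), for 0.3 s.
3. the brush is lifted out of the clip, held on the other side, by its ferrule (contact force between the fingers and brush above 0.5 N and y of the grasp point in the frame of brush above 0.02 m and z of brush in the frame of clip above 0.085 m), for 0.2 s.
At the end, for the whole second after the job is handed in: The brush lies level (10 degrees) in the cradle on its bar (8 mm in height), handle towards the stop and along the channel within 10 degrees, its mid length 85 to 125 mm from the stop and within 12 mm of the channel's centre line, at rest and let go; the screwdriver is within 30 mm of where it lay (y of brush in the frame of cradle between 0.085 and 0.125 m and x of brush in the frame of cradle between -0.012 and 0.012 m and z of brush in the frame of cradle between 0.032 and 0.048 m and y of cradle in the frame of brush below -0.05 m and angle between the y axis of brush and the y axis of cradle, either way round below 0.17 rad and angle between brush's own z axis and vertical below 0.17 rad and contact force between the fingers and brush below 0.05 N and linear speed of brush below 0.02 m/s and distance of screwdriver from where it was at the start of the episode below 0.03 m); the robot touches nothing.
It fails at once if the screwdriver is moved more than 30 mm (distance of screwdriver from where it was at the start of the episode above 0.03 m).
It also fails if it takes over 56 s, if anything falls off the work surface, if the arm or the gripper's body presses on something with over 40 N, if the wrist force passes 120 N, or if a joint passes its speed limit or range.

## Working session

There is one attempt and no reset: what is moved stays moved. The work goes in short steps, Python scripts to look and compute and a tool call to move; the robot and the scene stay as the last step left them, time stands still between calls to the robot, and variables do not carry over. Pictures are saved under pics/ and viewed, about 8 in all and at most 12, crops included, and the job is handed in when it is done.

Besides the shell and the picture viewer there is one more tool, called after ">>>" as a command line: name --argument value ..., lists and objects as JSON in quotes. play_rows: Moves the arm, as the interface text tells. Its arguments: {"type":"object","properties":{"plan":{"type":"array"},"grip_force":{"type":"number"}},"required":["plan"]}

```bash
mkdir -p pics; ls; cat > h.py <<'E'
import numpy as np, cv2
from scipy.spatial.transform import Rotation as Rot
from cell import monitor, imaging, workorder
np.set_printoptions(precision=4,suppress=True)
def cam(name):
    s=monitor.get_obs(); c=imaging.read_camera(name)
    K=np.array(c['intrinsics'])
    if name=='wrist':
        T=np.eye(4);T[:3,:3]=Rot.from_quat(s['tcp_rot']).as_matrix();T[:3,3]=s['eef_pos']
        W=T@np.array(c['mount']);R=W[:3,:3].T;t=-R@W[:3,3]
    else: R=np.array(c['R']);t=np.array(c['t'])
    return c['color'],K,R,t
def ray(K,R,t,uv):
    d=R.T@np.linalg.inv(K)@np.array([uv[0],uv[1],1.]);return -R.T@t,d/np.linalg.norm(d)
def onz(K,R,t,uv,z):
    o,d=ray(K,R,t,uv);return o+d*(z-o[2])/d[2]
def px(K,R,t,X):
    p=K@(R@np.asarray(X,float)+t);return p[:2]/p[2]
def tri(r1,r2):
    A=np.stack([r1[1],-r2[1]],1);s=np.linalg.lstsq(A,r2[0]-r1[0],rcond=None)[0]
    a=r1[0]+s[0]*r1[1];b=r2[0]+s[1]*r2[1];return (a+b)/2,np.linalg.norm(a-b)
E
python3 - <<'E'
from h import *
s=monitor.get_obs();print({k:np.array(v) for k,v in s.items()})
for n in ['top','side']:
    im,K,R,t=cam(n);cv2.imwrite(f'pics/{n}0.png',im);np.savez(f'{n}0.npz',im=im,K=K,R=R,t=t)
    print(n,K,-R.T@t,R)
E
```

```text
pics
{'time': array(0.), 'joints': array([ 0.9716,  0.3134,  1.4985, -0.    ,  1.331 , -0.2234]), 'qd': array([ 0.0009,  0.0003, -0.002 , -0.0008, -0.0005, -0.0008]), 'joint_efforts': array([ -0.0008, -41.2269, -25.9744,  -0.0002,   0.0041,  -0.    ]), 'eef_pos': array([0.1925, 0.4881, 0.2307]), 'tcp_rot': array([ 0.1868,  0.9824, -0.0006, -0.0003]), 'contact_force': array([-0.773 , -0.2956, -0.495 ]), 'ft_torque': array([ 0.0035, -0.012 , -0.0351]), 'gripper_width': array(0.0855)}
top [[494.3525   0.     276.4367]
 [  0.     494.3525 206.0643]
 [  0.       0.       1.    ]] [ 0.191  -0.0681  1.3821] [[ 0.0214 -0.9998  0.0053]
 [-0.976  -0.022  -0.2168]
 [ 0.2169 -0.0005 -0.9762]]
side [[498.7841   0.     284.4656]
 [  0.     498.7841 203.476 ]
 [  0.       0.       1.    ]] [ 0.0332 -1.2331  0.6864] [[ 0.9351 -0.3539  0.0165]
 [-0.1469 -0.4299 -0.8909]
 [ 0.3224  0.8306 -0.454 ]]
```

View pics/top0.png

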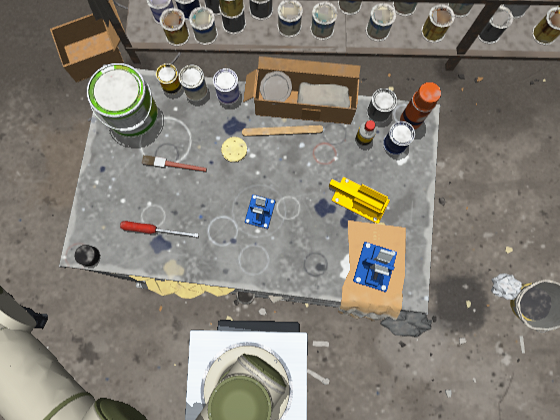

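View pics/side0.png

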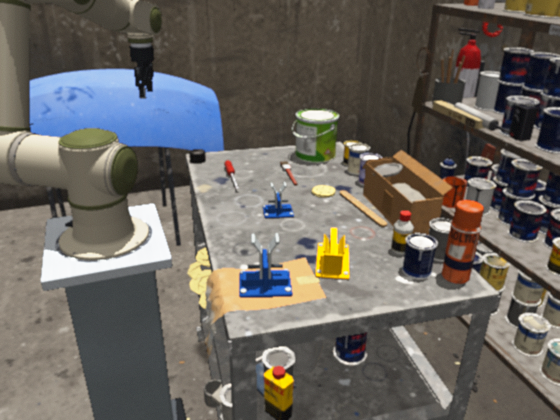

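Top: brush at (175,163), with its bristles to image left. Look-alikes for it are the stirring stick (283,131) and the screwdriver (158,229). Blue clips are at (260,211), which is smaller, and (376,266), which is larger and on paper. The yellow cradle is at (360,200). Side: the same things, with the clip at (279,208), the big clip at (265,275) and the cradle at (333,255). I choose the brush at (175,163) and the small clip at (260,211). Next I check these in close crops and measure.

```bash
cat > m.py <<'E'
from h import *
d={n:np.load(n+'0.npz') for n in('top','side')}
T=d['top'];cal=(T['K'],T['R'],T['t']);im=T['im'];hsv=cv2.cvtColor(im,cv2.COLOR_BGR2HSV)
def msk(lo,hi,box):
    m=cv2.inRange(hsv,np.array(lo),np.array(hi));z=np.zeros_like(m);x0,y0,x1,y1=box;z[y0:y1,x0:x1]=m[y0:y1,x0:x1];return z
def rep(name,m,z):
    ys,xs=np.nonzero(m);P=np.array([onz(*cal,(u,v),z)[:2] for u,v in zip(xs,ys)],np.float32)
    (c,s,a)=cv2.minAreaRect(P);print(name,len(P),'c',np.array(c),'size',np.array(s),'ang',a);print(cv2.boxPoints((c,s,a)))
red=msk((0,90,60),(12,255,255),(140,150,215,178))|msk((170,90,60),(180,255,255),(140,150,215,178))
rep('brushhandle',red,.006)
rep('clip small',msk((105,120,50),(125,255,255),(235,185,285,235)),.008)
rep('clip big',msk((105,120,50),(125,255,255),(345,235,405,300)),.008)
rep('cradle',msk((20,150,80),(35,255,255),(320,170,395,225)),.02)
A=cv2.resize(im[145:180,130:215],None,fx=4.6,fy=4.6,interpolation=2)
B=cv2.resize(im[180:240,230:290],(400,400),interpolation=2)
C=cv2.resize(im[170:230,320:400],(533,400),interpolation=2)
S=cv2.resize(d['side']['im'][225:285,295:370],(267,214),interpolation=2)
S2=cv2.resize(d['side']['im'][175:225,255:305],(200,200),interpolation=2)
o=np.zeros((600,800,3),np.uint8)
o[:A.shape[0],:A.shape[1]]=A;o[:200,400:600]=S2;o[200:600,:400][:]=cv2.resize(B,(400,400));
c=cv2.resize(C,(400,300));o[300:600,400:]=c;o[:200,600:]=cv2.resize(S,(200,200))
cv2.imwrite('pics/crops.png',o)
E
python3 m.py
```

```text
brushhandle 170 c [0.6086 0.1989] size [0.12   0.0153] ang 79.60266876220703
[[0.5902 0.1412]
 [0.6053 0.1384]
 [0.6269 0.2565]
 [0.6119 0.2593]]
clip small 492 c [ 0.4806 -0.0215] size [0.0687 0.0853] ang 76.29998779296875
[[ 0.431  -0.0447]
 [ 0.5139 -0.0649]
 [ 0.5302  0.0018]
 [ 0.4473  0.022 ]]
clip big 1026 c [ 0.3312 -0.3464] size [0.0981 0.1161] ang 73.38237762451172
[[ 0.2616 -0.3768]
 [ 0.3728 -0.41  ]
 [ 0.4009 -0.316 ]
 [ 0.2896 -0.2828]]
cradle 1496 c [ 0.5243 -0.295 ] size [0.1723 0.0851] ang 64.46928405761719
[[ 0.4487 -0.3544]
 [ 0.5256 -0.3911]
 [ 0.5998 -0.2357]
 [ 0.523  -0.199 ]]
```

View pics/crops.png

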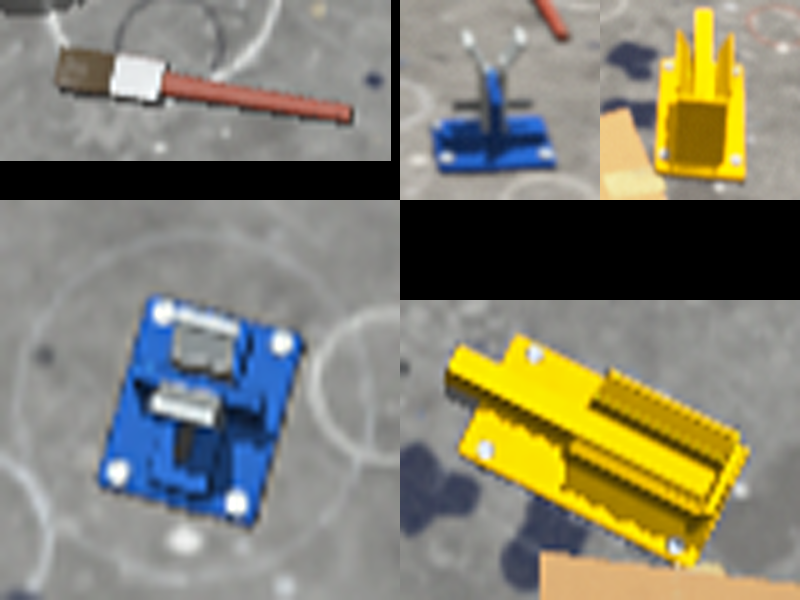

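Crops: the brush's tail is on the right and its bristles on the left. The small clip's foot measures 85x69, so it is the right one. The big clip's foot is 116x98. The cradle's stop is at image right (crop ~(715,505)) and its open bar end at (455,360). So brush, clip and cradle y axes all point roughly to world +y. I turn the wrist first, then look from near.

>>> play_rows --plan '[{"rz": 7, "gripper": -1}, {"rz": 7}, {"rz": 7}, {"rz": 7}, {"rz": 7}, {"rz": 7}, {"rz": 7}, {"rz": 7}, {"rz": 7}, {"rz": 7}, {"rz": 7}, {"rz": 2}]' --grip_force 80

```text
schema error: expected keys rx, ry, rz, x, y, z, gripper
```

```bash
cat > go.py <<'E'
import sys
from h import *
# go.py x y z [yawdeg of tool y axis]: shift in tool frame, turn about tool z
s=monitor.get_obs();R=Rot.from_quat(s['tcp_rot']).as_matrix();p=np.array(s['eef_pos'])
a=[float(v) for v in sys.argv[1:]]
yaw=np.degrees(np.arctan2(R[1,1],R[0,1]))
print('t',s['time'],'pos',p,'tooly yaw',yaw,'z',R[:,2],'w',s['gripper_width'],'F',np.array(s['contact_force']))
if len(a)>=3: print('shift tool',R.T@(np.array(a[:3])-p))
if len(a)==4: 
    dy=(a[3]-yaw+90)%180-90;print('rz',-dy)
E
python3 go.py .42 -.18 .33; python3 -c "
from h import *
print(np.array(imaging.read_camera('wrist')['mount']),imaging.read_camera('wrist')['intrinsics'])"
```

```text
t 0.1 pos [0.1926 0.4882 0.2308] tooly yaw 68.46722240973868 z [-0.0006 -0.0009 -1.    ] w 0.085322149650774 F [-0.7491  0.9801  0.6596]
shift tool [-0.4568 -0.5382 -0.0987]
[[ 0.0009 -0.9605 -0.2782  0.0718]
 [ 1.      0.0007  0.0009  0.    ]
 [-0.0006 -0.2782  0.9605 -0.143 ]
 [ 0.      0.      0.      1.    ]] [[329.4608   0.     279.105 ]
 [  0.     329.4608 215.3298]
 [  0.       0.       1.    ]]
```

>>> play_rows --plan '[{"rx": 0, "ry": 0, "rz": 7, "x": 0, "y": 0, "z": 0, "gripper": -1}, {"rx": 0, "ry": 0, "rz": 7, "x": 0, "y": 0, "z": 0, "gripper": -1}, {"rx": 0, "ry": 0, "rz": 7, "x": 0, "y": 0, "z": 0, "gripper": -1}, {"rx": 0, "ry": 0, "rz": 7, "x": 0, "y": 0, "z": 0, "gripper": -1}, {"rx": 0, "ry": 0, "rz": 7, "x": 0, "y": 0, "z": 0, "gripper": -1}, {"rx": 0, "ry": 0, "rz": 7, "x": 0, "y": 0, "z": 0, "gripper": -1}, {"rx": 0, "ry": 0, "rz": 7, "x": 0, "y": 0, "z": 0, "gripper": -1}, {"rx": 0, "ry": 0, "rz": 7, "x": 0, "y": 0, "z": 0, "gripper": -1}, {"rx": 0, "ry": 0, "rz": 7, "x": 0, "y": 0, "z": 0, "gripper": -1}, {"rx": 0, "ry": 0, "rz": 7, "x": 0, "y": 0, "z": 0, "gripper": -1}, {"rx": 0, "ry": 0, "rz": 7, "x": 0, "y": 0, "z": 0, "gripper": -1}, {"rx": 0, "ry": 0, "rz": 2, "x": 0, "y": 0, "z": 0, "gripper": -1}]' --grip_force 80

```text
time: 1.2
eef_pos: [0.1926, 0.4883, 0.2311]
tcp_rot: [0.771, 0.637, -0.0, 0.0]
contact_force: [-0.4, -0.1, -0.5]
gripper_width: 0.0851
```

```bash
python3 go.py .44 -.18 .31 -10.4
```

```text
t 1.2 pos [0.1926 0.4883 0.2311] tooly yaw -10.898005026456053 z [-0.0003 -0.0004 -1.    ] w 0.08510238180846363 F [-0.3766 -0.0538 -0.4962]
shift tool [-0.6095  0.3692 -0.0787]
rz -0.49800502645605604
```

>>> play_rows --plan '[{"rx": 0, "ry": 0, "rz": 0, "x": -0.033, "y": 0.02, "z": -0.007, "gripper": -1}, {"rx": 0, "ry": 0, "rz": 0, "x": -0.033, "y": 0.02, "z": -0.007, "gripper": -1}, {"rx": 0, "ry": 0, "rz": 0, "x": -0.033, "y": 0.02, "z": -0.007, "gripper": -1}, {"rx": 0, "ry": 0, "rz": 0, "x": -0.033, "y": 0.02, "z": -0.007, "gripper": -1}, {"rx": 0, "ry": 0, "rz": 0, "x": -0.033, "y": 0.02, "z": -0.007, "gripper": -1}, {"rx": 0, "ry": 0, "rz": 0, "x": -0.033, "y": 0.02, "z": -0.007, "gripper": -1}, {"rx": 0, "ry": 0, "rz": 0, "x": -0.033, "y": 0.02, "z": -0.007, "gripper": -1}, {"rx": 0, "ry": 0, "rz": 0, "x": -0.033, "y": 0.02, "z": -0.007, "gripper": -1}, {"rx": 0, "ry": 0, "rz": 0, "x": -0.033, "y": 0.02, "z": -0.007, "gripper": -1}, {"rx": 0, "ry": 0, "rz": 0, "x": -0.033, "y": 0.02, "z": -0.007, "gripper": -1}, {"rx": 0, "ry": 0, "rz": 0, "x": -0.033, "y": 0.02, "z": 0, "gripper": -1}, {"rx": 0, "ry": 0, "rz": 0, "x": -0.033, "y": 0.02, "z": 0, "gripper": -1}]'

```text
time: 2.2
eef_pos: [0.3565, 0.0533, 0.3018]
tcp_rot: [0.769, 0.639, 0.0, 0.001]
contact_force: [0.8, 0.4, -0.4]
gripper_width: 0.0855
```

>>> play_rows --plan '[{"rx": 0, "ry": 0, "rz": 0, "x": -0.033, "y": 0.02, "z": 0, "gripper": -1}, {"rx": 0, "ry": 0, "rz": 0, "x": -0.033, "y": 0.02, "z": 0, "gripper": -1}, {"rx": 0, "ry": 0, "rz": 0, "x": -0.033, "y": 0.02, "z": 0, "gripper": -1}, {"rx": 0, "ry": 0, "rz": 0, "x": -0.033, "y": 0.02, "z": 0, "gripper": -1}, {"rx": 0, "ry": 0, "rz": 0, "x": -0.033, "y": 0.02, "z": 0, "gripper": -1}, {"rx": 0, "ry": 0, "rz": 0, "x": -0.033, "y": 0.02, "z": 0, "gripper": -1}, {"rx": 0, "ry": 0, "rz": 0, "x": 0, "y": 0, "z": 0, "gripper": -1}, {"rx": 0, "ry": 0, "rz": 0, "x": 0, "y": 0, "z": 0, "gripper": -1}]'

```text
time: 2.87
eef_pos: [0.4381, -0.1626, 0.3005]
tcp_rot: [0.77, 0.638, -0.0, -0.001]
contact_force: [-0.5, -0.0, -0.6]
gripper_width: 0.0851
```

```bash
python3 go.py; python3 - <<'E'
from h import *
im,K,R,t=cam('wrist');np.savez('w1.npz',im=im,K=K,R=R,t=t)
for n,X in dict(clip=(.4806,-.0215,.008),bar_end=(.55,-.22,.04)).items(): print(n,px(K,R,t,X))
cv2.imwrite('pics/w1.png',im)
E
```

```text
t 2.8667 pos [ 0.4381 -0.1626  0.3005] tooly yaw -10.667776217805033 z [-0.0014  0.0011 -1.    ] w 0.08511927761587938 F [-0.5455 -0.0396 -0.5767]
clip [293.5543  54.9554]
bar_end [375.6019 207.9467]
```

View pics/w1.png

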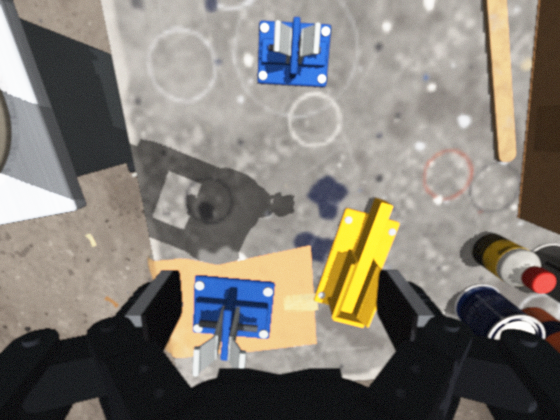

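Wrist view: small clip at (295,53), with its foot centred where predicted. Cradle's bar end is at about (385,202) and its stop at about (350,318). The big clip is at (230,310). I zoom into the cradle and clip for corner points.

```bash
python3 - <<'E'
from h import *
d=np.load('w1.npz');im=d['im'];cal=(d['K'],d['R'],d['t'])
hsv=cv2.cvtColor(im,cv2.COLOR_BGR2HSV);m=cv2.inRange(hsv,(105,120,40),(125,255,255));m[100:]=0;m[:,:240]=0;m[:,350:]=0
ys,xs=np.nonzero(m);P=np.array([onz(*cal,(u,v),.008)[:2] for u,v in zip(xs,ys)],np.float32);r=cv2.minAreaRect(P);print(r)
print(cv2.boxPoints(r))
A=cv2.resize(im[190:335,310:410],(414,600),interpolation=2)
B=cv2.resize(im[10:95,250:340],(386,365),interpolation=2)
o=np.zeros((600,800,3),np.uint8);o[:,:414]=A;o[:365,414:]=B;cv2.imwrite('pics/w1c.png',o)
E
```

```text
((0.48101741075515747, -0.017799079418182373), (0.07417052984237671, 0.08409904688596725), 76.48365783691406)
[[ 0.4315 -0.044 ]
 [ 0.5132 -0.0637]
 [ 0.5306  0.0084]
 [ 0.4488  0.0281]]
```

View pics/w1c.png

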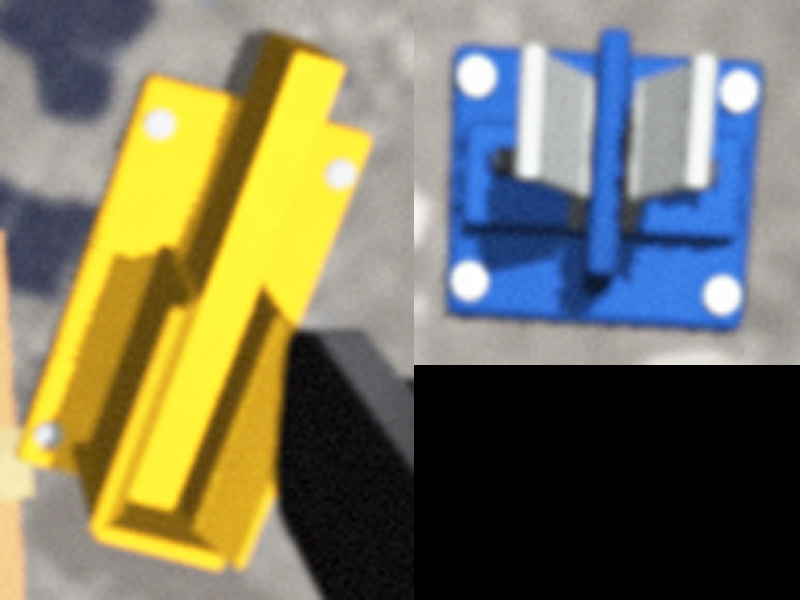

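```bash
python3 - <<'E'
from h import *
d=np.load('w1.npz');cal=(d['K'],d['R'],d['t'])
A=lambda x,y:(310+x/4.14,190+y/4.138); B=lambda x,y:(250+(x-414)/4.289,10+y/4.294)
g=lambda f,x,y,z:onz(*cal,f(x,y),z)[:2]
e=[g(A,293,50,.04),g(A,347,68,.04)];b=[g(A,130,497,.04),g(A,180,510,.04)];print('bar',e,b)
E=sum(e)/2;S=sum(b)/2;L=np.linalg.norm(E-S);u=(E-S)/L;print('len',L,'w',np.linalg.norm(e[0]-e[1]),np.linalg.norm(b[0]-b[1]),'stop',S,'u',u,'origin target',S+.1*u,'ang(x-axis) deg',np.degrees(np.arctan2(-u[0],u[1])))
sc=[g(A,160,125,.008),g(A,341,173,.008),g(A,48,434,.008)];print('screws',sc, 'foot corner far',g(A,150,75,.008),g(A,372,135,.008))
s=[g(B,615,30,.055),g(B,605,272,.055)];print('saddle',s,'mid',sum(s)/2,'len',np.linalg.norm(s[0]-s[1]))
q=[g(B,*p,.009) for p in[(476,75),(739,90),(469,281),(722,296)]];print('screws',q,'mid',sum(q)/4)
j=[g(B,*p,.092) for p in[(533,45),(533,178),(705,55),(705,187)]];print('jaws',j,'mid',sum(j)/4)
E
python3 go.py .60 .18 .15
```

```text
bar [array([ 0.5572, -0.2136]), array([ 0.5728, -0.2223])] [array([ 0.488 , -0.3578]), array([ 0.5039, -0.3658])]
len 0.15957821451078616 w 0.01787392278559888 0.017785493595510956 stop [ 0.4959 -0.3618] u [0.4329 0.9014] origin target [ 0.5392 -0.2716] ang(x-axis) deg -25.65214277994441
screws [array([ 0.5195, -0.2407]), array([ 0.5773, -0.2687]), array([ 0.4656, -0.3481])] foot corner far [ 0.5184 -0.223 ] [ 0.5887 -0.2572]
saddle [array([0.487 , 0.0059]), array([ 0.4752, -0.0474])] mid [ 0.4811 -0.0208] len 0.0545711038878262
screws [array([0.4519, 0.0138]), array([ 0.5224, -0.0032]), array([ 0.4397, -0.0372]), array([ 0.51  , -0.0545])] mid [ 0.481  -0.0203]
jaws [array([ 0.4652, -0.0031]), array([ 0.4602, -0.0294]), array([ 0.5023, -0.0121]), array([ 0.4982, -0.0384])] mid [ 0.4815 -0.0207]
t 2.9167 pos [ 0.4379 -0.1615  0.3009] tooly yaw -10.580734621198015 z [-0.0008  0.0008 -1.    ] w 0.08572994055711251 F [ 0.5893 -0.5575 -0.044 ]
shift tool [0.3653 0.0968 0.1511]
```

The cradle bar measures 159.6 mm (given: 160), with its stop at (0.496,-0.362). The clip is at (0.481,-0.0205), from three consistent measures. Now to the brush.

>>> play_rows --plan '[{"rx": 0, "ry": 0, "rz": 0, "x": 0.036, "y": 0.01, "z": 0, "gripper": -1}, {"rx": 0, "ry": 0, "rz": 0, "x": 0.036, "y": 0.01, "z": 0, "gripper": -1}, {"rx": 0, "ry": 0, "rz": 0, "x": 0.036, "y": 0.01, "z": 0, "gripper": -1}, {"rx": 0, "ry": 0, "rz": 0, "x": 0.036, "y": 0.01, "z": 0.01, "gripper": -1}, {"rx": 0, "ry": 0, "rz": 0, "x": 0.036, "y": 0.01, "z": 0.01, "gripper": -1}, {"rx": 0, "ry": 0, "rz": 0, "x": 0.036, "y": 0.01, "z": 0.01, "gripper": -1}, {"rx": 0, "ry": 0, "rz": 0, "x": 0.036, "y": 0.01, "z": 0.01, "gripper": -1}, {"rx": 0, "ry": 0, "rz": 0, "x": 0.036, "y": 0.01, "z": 0.01, "gripper": -1}, {"rx": 0, "ry": 0, "rz": 0, "x": 0.036, "y": 0.01, "z": 0.01, "gripper": -1}, {"rx": 0, "ry": 0, "rz": 0, "x": 0.036, "y": 0.005, "z": 0.01, "gripper": -1}, {"rx": 0, "ry": 0, "rz": 0, "x": 0, "y": 0, "z": 0.03, "gripper": -1}, {"rx": 0, "ry": 0, "rz": 0, "x": 0, "y": 0, "z": 0.03, "gripper": -1}]'

```text
time: 3.92
eef_pos: [0.5968, 0.1785, 0.1713]
tcp_rot: [0.768, 0.641, 0.001, 0.001]
contact_force: [0.9, 0.4, -0.8]
gripper_width: 0.0854
```

```bash
cat > br.py <<'E'
from h import *
im,K,R,t=cam('wrist');cal=(K,R,t)
hsv=cv2.cvtColor(im,cv2.COLOR_BGR2HSV)
m=cv2.inRange(hsv,(0,110,60),(10,255,255))|cv2.inRange(hsv,(172,110,60),(180,255,255))
n,l,st,c=cv2.connectedComponentsWithStats(m)
for i in range(1,n):
    if st[i,4]<300: continue
    ys,xs=np.nonzero(l==i);P=np.array([onz(*cal,(u,v),.007)[:2] for u,v in zip(xs,ys)],np.float32);r=cv2.minAreaRect(P);print(st[i],r);print(cv2.boxPoints(r))
cv2.imwrite('pics/w2.png',im)
E
python3 br.py; python3 go.py .607 .191 .05
```

```text
[  23    8   57  129 4197] ((0.4225655496120453, 0.31988078355789185), (0.1028476282954216, 0.03089606761932373), 82.92416381835938)
[[0.4009 0.2708]
 [0.4316 0.2669]
 [0.4442 0.369 ]
 [0.4136 0.3728]]
[ 279  110   17  124 1608] ((0.6076282858848572, 0.19877171516418457), (0.11592249572277069, 0.013673459179699421), 81.13168334960938)
[[0.5919 0.1426]
 [0.6054 0.1404]
 [0.6233 0.255 ]
 [0.6098 0.2571]]
t 3.9667 pos [0.5939 0.1772 0.1642] tooly yaw -10.342497368739828 z [-0.009  -0.0008 -1.    ] w 0.0856230921257132 F [-0.9697  0.1036 -7.009 ]
shift tool [0.0162 0.0114 0.1141]
```

>>> play_rows --plan '[{"rx": 0, "ry": 0, "rz": 0, "x": 0.005, "y": 0.003, "z": 0.03, "gripper": -1}, {"rx": 0, "ry": 0, "rz": 0, "x": 0.005, "y": 0.003, "z": 0.03, "gripper": -1}, {"rx": 0, "ry": 0, "rz": 0, "x": 0.004, "y": 0.003, "z": 0.03, "gripper": -1}, {"rx": 0, "ry": 0, "rz": 0, "x": 0, "y": 0, "z": 0.01, "gripper": -1}, {"rx": 0, "ry": 0, "rz": 0, "x": 0, "y": 0, "z": 0, "gripper": -1}, {"rx": 0, "ry": 0, "rz": 0, "x": 0, "y": 0, "z": 0, "gripper": -1}, {"rx": 0, "ry": 0, "rz": 0, "x": 0, "y": 0, "z": 0, "gripper": -1}]'

```text
time: 4.55
eef_pos: [0.6095, 0.1874, 0.074]
tcp_rot: [0.769, 0.639, 0.001, 0.001]
contact_force: [0.5, -0.2, -0.7]
gripper_width: 0.0854
```

```bash
python3 br.py; python3 go.py .6066 .191 .003 -9.8
```

```text
[ 260  122   28  175 3253] ((0.6077505350112915, 0.19796426594257355), (0.11946281790733337, 0.014772804453969002), 80.9677963256836)
[[0.5911 0.1401]
 [0.6057 0.1378]
 [0.6244 0.2558]
 [0.6098 0.2581]]
t 4.6 pos [0.6095 0.1874 0.0739] tooly yaw -10.532247703555164 z [ 0.0036  0.0004 -1.    ] w 0.08508810956071115 F [-0.1913  0.267   0.3012]
shift tool [ 0.003  -0.0038  0.0709]
rz -0.73224770355516
```

View pics/w2.png

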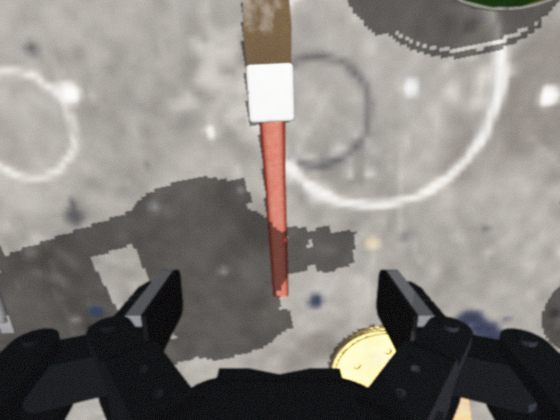

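Brush handle lies between the open fingers, tail at (281,296) and ferrule at (270,92), axis about 1.5° off the tool. Descending.

>>> play_rows --plan '[{"rx": 0, "ry": 0, "rz": -1.5, "x": 0.003, "y": -0.003, "z": 0.02, "gripper": -1}, {"rx": 0, "ry": 0, "rz": 0, "x": 0, "y": 0, "z": 0.02, "gripper": -1}, {"rx": 0, "ry": 0, "rz": 0, "x": 0, "y": 0, "z": 0.015, "gripper": -1}, {"rx": 0, "ry": 0, "rz": 0, "x": 0, "y": 0, "z": 0.01, "gripper": -1}, {"rx": 0, "ry": 0, "rz": 0, "x": 0, "y": 0, "z": 0, "gripper": -1}, {"rx": 0, "ry": 0, "rz": 0, "x": 0, "y": 0, "z": 0, "gripper": -1}, {"rx": 0, "ry": 0, "rz": 0, "x": 0, "y": 0, "z": 0, "gripper": -1}, {"rx": 0, "ry": 0, "rz": 0, "x": 0, "y": 0, "z": 0, "gripper": -1}]'

```text
time: 5.27
eef_pos: [0.607, 0.1908, 0.0077]
tcp_rot: [0.761, 0.649, 0.001, 0.001]
contact_force: [-0.9, 0.2, -0.4]
gripper_width: 0.0856
```

```bash
python3 go.py .6064 .1903 .004 -9.0
```

```text
t 5.2667 pos [0.607  0.1908 0.0077] tooly yaw -9.034603616162677 z [ 0.0023  0.0003 -1.    ] w 0.08560313965565579 F [-0.8733  0.2307 -0.4133]
shift tool [-0.0006 -0.0005  0.0037]
rz -0.03460361616268415
```

>>> play_rows --plan '[{"rx": 0, "ry": 0, "rz": 0, "x": 0, "y": 0, "z": 0.004, "gripper": -1}, {"rx": 0, "ry": 0, "rz": 0, "x": 0, "y": 0, "z": 0, "gripper": 1}, {"rx": 0, "ry": 0, "rz": 0, "x": 0, "y": 0, "z": 0, "gripper": 1}, {"rx": 0, "ry": 0, "rz": 0, "x": 0, "y": 0, "z": 0, "gripper": 1}, {"rx": 0, "ry": 0, "rz": 0, "x": 0, "y": 0, "z": 0, "gripper": 1}, {"rx": 0, "ry": 0, "rz": 0, "x": 0, "y": 0, "z": 0, "gripper": 1}, {"rx": 0, "ry": 0, "rz": 0, "x": 0, "y": 0, "z": 0, "gripper": 1}, {"rx": 0, "ry": 0, "rz": 0, "x": 0, "y": 0, "z": 0, "gripper": 1}, {"rx": 0, "ry": 0, "rz": 0, "x": 0, "y": 0, "z": 0, "gripper": 1}, {"rx": 0, "ry": 0, "rz": 0, "x": 0, "y": 0, "z": 0, "gripper": 1}]' --grip_force 90

```text
time: 6.1
eef_pos: [0.6066, 0.1908, 0.0027]
tcp_rot: [0.761, 0.649, 0.0, 0.0]
contact_force: [0.2, -0.2, 2.8]
gripper_width: 0.0095
```

```bash
python3 go.py
```

```text
t 6.1 pos [0.6066 0.1908 0.0027] tooly yaw -9.033300416939655 z [ 0.0008  0.0001 -1.    ] w 0.009515657111740653 F [ 0.1576 -0.2483  2.7542]
```

```bash
python3 - <<'E'
from h import *
im,K,R,t=cam('wrist');im2,*_=cam('side')
o=np.zeros((600,800,3),np.uint8);o[:300,:400]=cv2.resize(im,(400,300));o[:400,400:]=cv2.resize(im2[140:210,250:320],(400,400),interpolation=2)
o[300:,:400]=cv2.resize(im[200:420,150:410],(400,300),interpolation=2)
cv2.imwrite('pics/g1.png',o);print(monitor.get_obs()['gripper_width'])
E
```

```text
0.009146382086569394
```

View pics/g1.png

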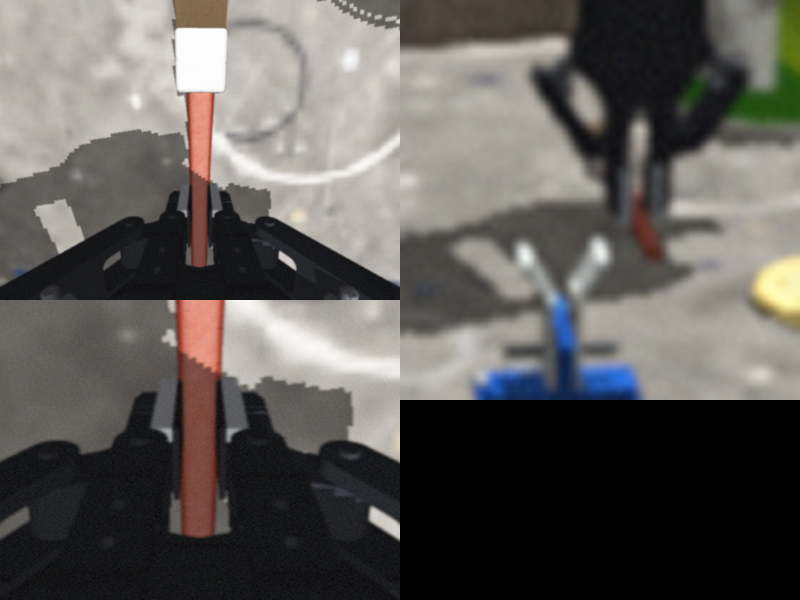

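The handle lies flat between the two fingers with the ferrule ahead of them. Lift.

>>> play_rows --plan '[{"rx": 0, "ry": 0, "rz": 0, "x": 0, "y": 0, "z": -0.01, "gripper": 1}, {"rx": 0, "ry": 0, "rz": 0, "x": 0, "y": 0, "z": -0.02, "gripper": 1}, {"rx": 0, "ry": 0, "rz": 0, "x": 0, "y": 0, "z": -0.03, "gripper": 1}, {"rx": 0, "ry": 0, "rz": 0, "x": 0, "y": 0, "z": -0.03, "gripper": 1}, {"rx": 0, "ry": 0, "rz": 0, "x": 0, "y": 0, "z": -0.03, "gripper": 1}, {"rx": 0, "ry": 0, "rz": 0, "x": 0, "y": 0, "z": -0.03, "gripper": 1}, {"rx": 0, "ry": 0, "rz": 1.5, "x": 0, "y": 0, "z": 0, "gripper": 1}, {"rx": 0, "ry": 0, "rz": 1.5, "x": 0, "y": 0, "z": 0, "gripper": 1}, {"rx": 0, "ry": 0, "rz": 1.5, "x": 0, "y": 0, "z": 0, "gripper": 1}, {"rx": 0, "ry": 0, "rz": 0, "x": 0, "y": 0, "z": 0, "gripper": 1}, {"rx": 0, "ry": 0, "rz": 0, "x": 0, "y": 0, "z": 0, "gripper": 1}]'

```text
time: 7.12
eef_pos: [0.606, 0.1907, 0.1524]
tcp_rot: [0.785, 0.619, -0.0, -0.0]
contact_force: [-0.3, 0.2, -1.3]
gripper_width: 0.0097
```

```bash
python3 go.py .4712 -.0608 .15 -13.6; python3 - <<'E'
from h import *
s=monitor.get_obs();Rt=Rot.from_quat(s['tcp_rot']).as_matrix();p=np.array(s['eef_pos'])
im,K,R,t=cam('wrist');cv2.imwrite('pics/w3.png',im)
# ferrule (bright) in tool frame on plane tool z=0 : find edges
hsv=cv2.cvtColor(im,cv2.COLOR_BGR2HSV)
m=cv2.inRange(hsv,(0,110,50),(10,255,255))|cv2.inRange(hsv,(172,110,50),(180,255,255));m[:,:200]=0;m[:,360:]=0
for v in range(0,420,20):
    xs=np.nonzero(m[v])[0]
    if len(xs)>5: print(v,xs.min(),xs.max(),'tool',(Rt.T@(onz(K,R,t,(xs.min()/2+xs.max()/2,v),p[2]+.006)-p))[:2])
w=cv2.inRange(hsv,(0,0,215),(180,60,255));n,l,st,c=cv2.connectedComponentsWithStats(w)
for i in range(1,n):
    if st[i,4]>800: print(st[i],c[i])
E
```

```text
t 7.1167 pos [0.606  0.1907 0.1524] tooly yaw -13.484126396029962 z [-0.0005 -0.0001 -1.    ] w 0.009722551252692077 F [-0.2872  0.2447 -1.257 ]
shift tool [-0.2761 -0.0725  0.0025]
rz 0.11587360397004431
140 261 298 tool [ 0.0632 -0.0009]
160 262 297 tool [ 0.0551 -0.0009]
180 263 296 tool [ 0.0468 -0.0009]
200 264 295 tool [ 0.0381 -0.0008]
220 265 294 tool [ 0.0292 -0.0008]
240 266 293 tool [ 0.02   -0.0008]
260 268 290 tool [ 0.0104 -0.001 ]
280 269 290 tool [ 0.0004 -0.0008]
300 269 289 tool [-0.0099 -0.001 ]
320 268 290 tool [-0.0206 -0.001 ]
340 267 289 tool [-0.0318 -0.0015]
360 269 288 tool [-0.0434 -0.0012]
[ 246   39   72   89 6075] [280.7508  82.697 ]
[ 299   61  149  126 2036] [393.5575 138.2417]
[  56   95   80   84 1492] [100.6542 131.8204]
[ 337  282   71   34 1358] [373.229 296.486]
```

View pics/w3.png

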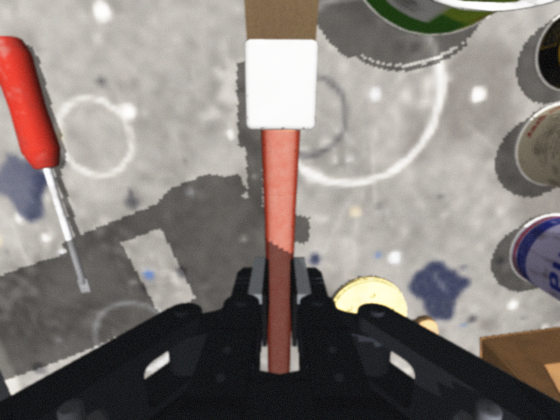

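Held level: ferrule (281,84), handle along the tool axis within 0.5°, offset -0.9 mm, grasp at brush y about -42 mm. The screwdriver at left is untouched. Next, above the clip.

>>> play_rows --plan '[{"rx": 0, "ry": 0, "rz": 0, "x": -0.023, "y": -0.006, "z": 0, "gripper": 1}, {"rx": 0, "ry": 0, "rz": 0, "x": -0.023, "y": -0.006, "z": 0, "gripper": 1}, {"rx": 0, "ry": 0, "rz": 0, "x": -0.023, "y": -0.006, "z": 0, "gripper": 1}, {"rx": 0, "ry": 0, "rz": 0, "x": -0.023, "y": -0.006, "z": 0, "gripper": 1}, {"rx": 0, "ry": 0, "rz": 0, "x": -0.023, "y": -0.006, "z": 0, "gripper": 1}, {"rx": 0, "ry": 0, "rz": 0, "x": -0.023, "y": -0.006, "z": 0, "gripper": 1}, {"rx": 0, "ry": 0, "rz": 0, "x": -0.023, "y": -0.006, "z": 0, "gripper": 1}, {"rx": 0, "ry": 0, "rz": 0, "x": -0.023, "y": -0.006, "z": 0, "gripper": 1}, {"rx": 0, "ry": 0, "rz": 0, "x": -0.023, "y": -0.006, "z": 0, "gripper": 1}, {"rx": 0, "ry": 0, "rz": 0, "x": -0.023, "y": -0.006, "z": 0, "gripper": 1}, {"rx": 0, "ry": 0, "rz": 0, "x": -0.023, "y": -0.006, "z": 0, "gripper": 1}, {"rx": 0, "ry": 0, "rz": 0, "x": -0.023, "y": -0.006, "z": 0, "gripper": 1}]'

```text
time: 8.17
eef_pos: [0.471, -0.0616, 0.1525]
tcp_rot: [0.785, 0.619, 0.0, 0.0]
contact_force: [0.1, 0.2, -0.9]
gripper_width: 0.0094
```

>>> play_rows --plan '[{"rx": 0, "ry": 0, "rz": 0, "x": 0, "y": 0, "z": 0, "gripper": 1}, {"rx": 0, "ry": 0, "rz": 0, "x": 0, "y": 0, "z": 0, "gripper": 1}, {"rx": 0, "ry": 0, "rz": 0, "x": 0, "y": 0, "z": 0, "gripper": 1}, {"rx": 0, "ry": 0, "rz": 0, "x": 0, "y": 0, "z": 0, "gripper": 1}]'

```text
time: 8.5
eef_pos: [0.472, -0.0601, 0.1523]
tcp_rot: [0.785, 0.619, 0.0, 0.0]
contact_force: [0.7, 0.2, 0.6]
gripper_width: 0.0098
```

```bash
python3 go.py .4721 -.061 .11 -13.6; python3 - <<'E'
from h import *
im,K,R,t=cam('wrist');cv2.imwrite('pics/w4.png',im)
for y in(-.013,.013):
  for x in(-.0165,.0165):
    c=np.array([.481,-.0205,.09])+np.array([.972*x+.235*y,-.235*x+.972*y,0]);print((x,y),px(K,R,t,c))
E
```

```text
t 8.5 pos [ 0.472  -0.0601  0.1523] tooly yaw -13.468253588908265 z [ 0.0001  0.0001 -1.    ] w 0.009825163808138809 F [0.6699 0.1963 0.5801]
shift tool [-0.0008  0.0003  0.0423]
rz 0.1317464110917399
(-0.0165, -0.013) [254.0138 190.9261]
(0.0165, -0.013) [305.9696 191.0877]
(-0.0165, 0.013) [253.2456 149.324 ]
(0.0165, 0.013) [307.0605 149.4936]
```

View pics/w4.png

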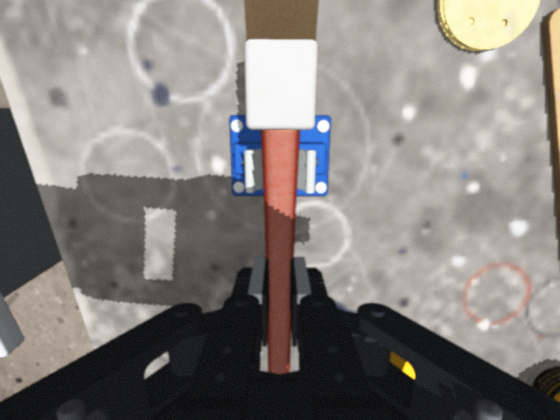

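The handle (x≈281) is centred between the jaw tips (249 and 311; jaws at rows 150-190). Press down.

>>> play_rows --plan '[{"rx": 0, "ry": 0, "rz": 0, "x": -0.001, "y": 0, "z": 0.02, "gripper": 1}, {"rx": 0, "ry": 0, "rz": 0, "x": 0, "y": 0, "z": 0.02, "gripper": 1}, {"rx": 0, "ry": 0, "rz": 0, "x": 0, "y": 0, "z": 0.01, "gripper": 1}, {"rx": 0, "ry": 0, "rz": 0, "x": 0, "y": 0, "z": 0.008, "gripper": 1}, {"rx": 0, "ry": 0, "rz": 0, "x": 0, "y": 0, "z": 0.008, "gripper": 1}, {"rx": 0, "ry": 0, "rz": 0, "x": 0, "y": 0, "z": 0.008, "gripper": 1}, {"rx": 0, "ry": 0, "rz": 0, "x": 0, "y": 0, "z": 0.007, "gripper": 1}, {"rx": 0, "ry": 0, "rz": 0, "x": 0, "y": 0, "z": 0.006, "gripper": 1}, {"rx": 0, "ry": 0, "rz": 0, "x": 0, "y": 0, "z": 0.005, "gripper": 1}, {"rx": 0, "ry": 0, "rz": 0, "x": 0, "y": 0, "z": 0, "gripper": 1}, {"rx": 0, "ry": 0, "rz": 0, "x": 0, "y": 0, "z": 0, "gripper": 1}]'

```text
time: 9.47
eef_pos: [0.4715, -0.0617, 0.0602]
tcp_rot: [0.785, 0.619, -0.0, -0.0]
contact_force: [-0.5, -0.0, 0.1]
gripper_width: 0.0094
```

```bash
python3 go.py .4721 -.061 .0557 -13.6; python3 - <<'E'
from h import *
im,*_=cam('wrist');cv2.imwrite('pics/w5.png',im)
hsv=cv2.cvtColor(im,cv2.COLOR_BGR2HSV);w=cv2.inRange(hsv,(0,0,215),(180,60,255));n,l,st,c=cv2.connectedComponentsWithStats(w)
for i in range(1,n):
    if st[i,4]>2000: print(st[i],c[i])
E
```

```text
t 9.4667 pos [ 0.4715 -0.0617  0.0602] tooly yaw -13.529449355026752 z [-0.0002  0.     -1.    ] w 0.009431824190487641 F [-0.4708 -0.0332  0.1097]
shift tool [0.0009 0.0004 0.0045]
rz 0.07055064497325247
[ 246   39   72   89 6118] [280.8197  82.8276]
```

>>> play_rows --plan '[{"rx": 0, "ry": 0, "rz": 0, "x": 0, "y": 0, "z": 0.003, "gripper": 1}, {"rx": 0, "ry": 0, "rz": 0, "x": 0, "y": 0, "z": 0.002, "gripper": 1}, {"rx": 0, "ry": 0, "rz": 0, "x": 0, "y": 0, "z": 0, "gripper": 1}, {"rx": 0, "ry": 0, "rz": 0, "x": 0, "y": 0, "z": 0, "gripper": 1}]'

```text
time: 9.85
eef_pos: [0.4726, -0.0622, 0.0567]
tcp_rot: [0.785, 0.619, 0.001, 0.001]
contact_force: [-1.0, 0.7, 11.8]
gripper_width: 0.0097
```

```bash
python3 go.py .4721 -.061 .0557 -13.6; python3 - <<'E'
from h import *
im,*_=cam('wrist')
hsv=cv2.cvtColor(im,cv2.COLOR_BGR2HSV);w=cv2.inRange(hsv,(0,0,215),(180,60,255));n,l,st,c=cv2.connectedComponentsWithStats(w)
for i in range(1,n):
    if st[i,4]>2000: print(st[i],c[i])
print(np.array(monitor.get_obs()['ft_torque']))
s,*_=cam('side');o=np.zeros((600,800,3),np.uint8);o[:300,:400]=cv2.resize(im,(400,300));o[:,400:]=cv2.resize(s[165:225,260:300],(400,600),interpolation=2);cv2.imwrite('pics/s5.png',o)
E
```

```text
t 9.85 pos [ 0.4726 -0.0622  0.0567] tooly yaw -13.531927690636833 z [ 0.0031 -0.0012 -1.    ] w 0.009743138111477171 F [-0.9795  0.7052 11.8137]
shift tool [ 0.001  -0.0007  0.0009]
rz 0.0680723093631741
[ 244   39   73   90 6275] [280.1391  82.5111]
[0.251  0.142  0.0042]
```

Upward force is 11.8 N at the expected seat height, so it is on the saddle. Release, then rise.

>>> play_rows --plan '[{"rx": 0, "ry": 0, "rz": 0, "x": 0, "y": 0, "z": -0.001, "gripper": -1}, {"rx": 0, "ry": 0, "rz": 0, "x": 0, "y": 0, "z": 0, "gripper": -1}, {"rx": 0, "ry": 0, "rz": 0, "x": 0, "y": 0, "z": 0, "gripper": -1}, {"rx": 0, "ry": 0, "rz": 0, "x": 0, "y": 0, "z": 0, "gripper": -1}, {"rx": 0, "ry": 0, "rz": 0, "x": 0, "y": 0, "z": 0, "gripper": -1}, {"rx": 0, "ry": 0, "rz": 0, "x": 0, "y": 0, "z": 0, "gripper": -1}, {"rx": 0, "ry": 0, "rz": 0, "x": 0, "y": 0, "z": 0, "gripper": -1}, {"rx": 0, "ry": 0, "rz": 0, "x": 0, "y": 0, "z": -0.02, "gripper": -1}, {"rx": 0, "ry": 0, "rz": 0, "x": 0, "y": 0, "z": -0.03, "gripper": -1}, {"rx": 0, "ry": 0, "rz": 0, "x": 0, "y": 0, "z": -0.03, "gripper": -1}, {"rx": 0, "ry": 0, "rz": 0, "x": 0, "y": 0, "z": 0, "gripper": -1}, {"rx": 0, "ry": 0, "rz": 0, "x": 0, "y": 0, "z": 0, "gripper": -1}]'

```text
time: 10.95
eef_pos: [0.472, -0.0619, 0.1374]
tcp_rot: [0.785, 0.619, 0.001, 0.001]
contact_force: [-0.5, -0.0, -0.2]
gripper_width: 0.0852
```

```bash
cat > see.py <<'E'
from h import *
im,K,R,t=cam('wrist');s,Ks,Rs,ts=cam('side')
hsv=cv2.cvtColor(im,cv2.COLOR_BGR2HSV)
m=cv2.inRange(hsv,(0,110,50),(10,255,255))|cv2.inRange(hsv,(172,110,50),(180,255,255))
n,l,st,c=cv2.connectedComponentsWithStats(m)
for i in range(1,n):
    if st[i,4]<800: continue
    ys,xs=np.nonzero(l==i);P=np.array([onz(K,R,t,(u,v),.060)[:2] for u,v in zip(xs,ys)],np.float32);print(st[i]);print(cv2.boxPoints(cv2.minAreaRect(P)))
w=cv2.inRange(hsv,(0,0,215),(180,60,255));n,l,st,c=cv2.connectedComponentsWithStats(w)
for i in range(1,n):
    if st[i,4]>2000: print('ferrule',st[i],onz(K,R,t,c[i],.067))
o=np.zeros((600,800,3),np.uint8);o[:300,:400]=cv2.resize(im,(400,300));o[:,400:]=cv2.resize(s[160:235,255:305],(400,600),interpolation=2)
np.savez('s.npz',im=s,K=Ks,R=Rs,t=ts);cv2.imwrite('pics/see.png',o)
E
python3 see.py; python3 go.py
```

```text
[ 268  127   24  166 2969]
[[ 0.453  -0.1114]
 [ 0.4677 -0.1147]
 [ 0.4942  0.0014]
 [ 0.4796  0.0047]]
ferrule [ 454    0   97   42 2786] [0.624  0.0331 0.067 ]
ferrule [ 259   71   44   54 2291] [0.4915 0.02   0.067 ]
t 11.05 pos [ 0.471  -0.0615  0.1355] tooly yaw -13.534466732906125 z [-0.0014  0.0006 -1.    ] w 0.0854788389096259 F [-0.0027 -0.1871 -0.495 ]
```

View pics/see.png

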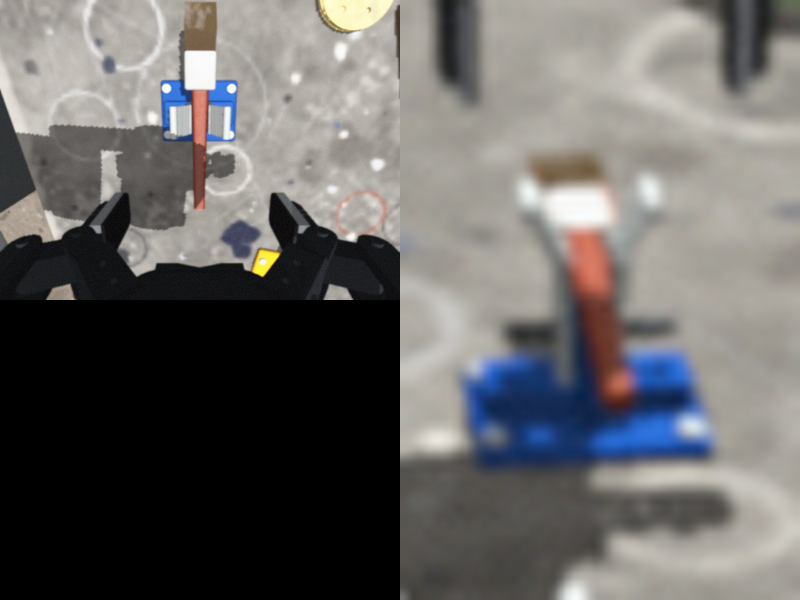

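The brush is held by the clip alone: handle between the jaws (wrist view (202,125)), tail at (199,207), ferrule at (200,70) beyond the clip. I check level by triangulating, then move to the ferrule.

```bash
python3 - <<'E'
from h import *
im,K,R,t=cam('wrist');s,Ks,Rs,ts=cam('side')
a=tri(ray(K,R,t,(279,290)),ray(Ks,Rs,ts,(255+217/8,160+380/8)));print('tail',a)
h=cv2.cvtColor(im,cv2.COLOR_BGR2HSV);w=cv2.inRange(h,(0,0,215),(180,60,255));n,l,st,c=cv2.connectedComponentsWithStats(w);i=[i for i in range(1,n) if 255<c[i][0]<305 and 60<c[i][1]<140 and st[i,4]>1500][0]
b=tri(ray(K,R,t,c[i]),ray(Ks,Rs,ts,(255+178/8,160+203/8)));print('ferrule',b,st[i])
E
python3 go.py .4913 .0223 .137 -13.6
```

```text
tail (array([ 0.4604, -0.1096,  0.0614]), np.float64(0.004329096785324796))
ferrule (array([0.4935, 0.0194, 0.066 ]), np.float64(0.003660962447756591)) [ 262   71   44   55 2319]
t 11.15 pos [ 0.4709 -0.0615  0.1352] tooly yaw -13.530745891696098 z [-0.0021  0.0008 -1.    ] w 0.08511039797120805 F [-0.1603 -0.2502 -0.2115]
shift tool [ 0.0862  0.0002 -0.0018]
rz 0.06925410830390888
```

>>> play_rows --plan '[{"rx": 0, "ry": 0, "rz": 0, "x": 0.03, "y": 0, "z": 0, "gripper": -1}, {"rx": 0, "ry": 0, "rz": 0, "x": 0.03, "y": 0, "z": 0, "gripper": -1}, {"rx": 0, "ry": 0, "rz": 0, "x": 0.026, "y": 0, "z": 0, "gripper": -1}, {"rx": 0, "ry": 0, "rz": 0, "x": 0, "y": 0, "z": 0.02, "gripper": -1}, {"rx": 0, "ry": 0, "rz": 0, "x": 0, "y": 0, "z": 0.02, "gripper": -1}, {"rx": 0, "ry": 0, "rz": 0, "x": 0, "y": 0, "z": 0.02, "gripper": -1}, {"rx": 0, "ry": 0, "rz": 0, "x": 0, "y": 0, "z": 0.01, "gripper": -1}, {"rx": 0, "ry": 0, "rz": 0, "x": 0, "y": 0, "z": 0.01, "gripper": -1}, {"rx": 0, "ry": 0, "rz": 0, "x": 0, "y": 0, "z": 0, "gripper": -1}, {"rx": 0, "ry": 0, "rz": 0, "x": 0, "y": 0, "z": 0, "gripper": -1}, {"rx": 0, "ry": 0, "rz": 0, "x": 0, "y": 0, "z": 0, "gripper": -1}]'

```text
time: 12.07
eef_pos: [0.4921, 0.0217, 0.057]
tcp_rot: [0.786, 0.619, 0.0, 0.0]
contact_force: [0.2, -0.2, 0.4]
gripper_width: 0.0855
```

```bash
python3 go.py .4915 .0217 .047 -13.6
```

```text
t 12.0667 pos [0.4921 0.0217 0.057 ] tooly yaw -13.540543637321012 z [ 0.0013 -0.0002 -1.    ] w 0.08550906984495983 F [ 0.1942 -0.2335  0.4114]
shift tool [-0.0002 -0.0006  0.01  ]
rz 0.05945636267898635
```

>>> play_rows --plan '[{"rx": 0, "ry": 0, "rz": 0, "x": 0, "y": 0, "z": 0.009, "gripper": -1}, {"rx": 0, "ry": 0, "rz": 0, "x": 0, "y": 0, "z": 0, "gripper": -1}, {"rx": 0, "ry": 0, "rz": 0, "x": 0, "y": 0, "z": 0, "gripper": 1}, {"rx": 0, "ry": 0, "rz": 0, "x": 0, "y": 0, "z": 0, "gripper": 1}, {"rx": 0, "ry": 0, "rz": 0, "x": 0, "y": 0, "z": 0, "gripper": 1}, {"rx": 0, "ry": 0, "rz": 0, "x": 0, "y": 0, "z": 0, "gripper": 1}, {"rx": 0, "ry": 0, "rz": 0, "x": 0, "y": 0, "z": 0, "gripper": 1}, {"rx": 0, "ry": 0, "rz": 0, "x": 0, "y": 0, "z": 0, "gripper": 1}, {"rx": 0, "ry": 0, "rz": 0, "x": 0, "y": 0, "z": 0, "gripper": 1}, {"rx": 0, "ry": 0, "rz": 0, "x": 0, "y": 0, "z": 0, "gripper": 1}]' --grip_force 90

```text
time: 12.9
eef_pos: [0.4917, 0.0219, 0.0476]
tcp_rot: [0.785, 0.619, 0.0, 0.0]
contact_force: [-0.8, 0.7, 6.1]
gripper_width: 0.0249
```

```bash
python3 go.py
```

```text
t 12.9 pos [0.4917 0.0219 0.0476] tooly yaw -13.529947379623477 z [ 0.0004 -0.0001 -1.    ] w 0.024858516115149384 F [-0.793   0.7407  6.129 ]
```

Gripped the ferrule. Lift out.

>>> play_rows --plan '[{"rx": 0, "ry": 0, "rz": 0, "x": 0, "y": 0, "z": -0.005, "gripper": 1}, {"rx": 0, "ry": 0, "rz": 0, "x": 0, "y": 0, "z": -0.005, "gripper": 1}, {"rx": 0, "ry": 0, "rz": 0, "x": 0, "y": 0, "z": -0.01, "gripper": 1}, {"rx": 0, "ry": 0, "rz": 0, "x": 0, "y": 0, "z": -0.01, "gripper": 1}, {"rx": 0, "ry": 0, "rz": 0, "x": 0, "y": 0, "z": -0.02, "gripper": 1}, {"rx": 0, "ry": 0, "rz": 0, "x": 0, "y": 0, "z": -0.02, "gripper": 1}, {"rx": 0, "ry": 0, "rz": 0, "x": 0, "y": 0, "z": -0.03, "gripper": 1}, {"rx": 0, "ry": 0, "rz": 0, "x": 0, "y": 0, "z": -0.03, "gripper": 1}, {"rx": 0, "ry": 0, "rz": 0, "x": 0, "y": 0, "z": 0, "gripper": 1}, {"rx": 0, "ry": 0, "rz": 0, "x": 0, "y": 0, "z": 0, "gripper": 1}, {"rx": 0, "ry": 0, "rz": 0, "x": 0, "y": 0, "z": 0, "gripper": 1}]'

```text
time: 13.82
eef_pos: [0.4912, 0.022, 0.1772]
tcp_rot: [0.785, 0.619, -0.0, -0.0]
contact_force: [-0.7, 1.0, -1.1]
gripper_width: 0.025
```

```bash
python3 go.py; cat > hold.py <<'E'
from h import *
s0=monitor.get_obs();p=np.array(s0['eef_pos']);Rt=Rot.from_quat(s0['tcp_rot']).as_matrix()
im,K,R,t=cam('wrist');s,Ks,Rs,ts=cam('side')
def red(i): h=cv2.cvtColor(i,cv2.COLOR_BGR2HSV);return cv2.inRange(h,(0,110,40),(10,255,255))|cv2.inRange(h,(172,110,40),(180,255,255))
Xt=p+Rt@np.array([-.137,0,-.005]);Xf=p+Rt@np.array([-.018,0,-.005]);print('expect tail/fer in side',px(Ks,Rs,ts,Xt),px(Ks,Rs,ts,Xf))
q=px(Ks,Rs,ts,(Xt+Xf)/2)
m=red(s);z=np.zeros_like(m);u,v=q.astype(int);z[v-40:v+40,u-40:u+40]=m[v-40:v+40,u-40:u+40]
n,l,st,c=cv2.connectedComponentsWithStats(z);i=1+st[1:,4].argmax();ys,xs=np.nonzero(l==i);print('side red',st[i]);
print('low end',xs[ys>ys.max()-2].mean(),ys.max(),'top',xs[ys<ys.min()+2].mean(),ys.min())
x0,y0=u-40,v-50
o=np.zeros((600,800,3),np.uint8);o[:300,:400]=cv2.resize(im,(400,300));o[:500,400:]=cv2.resize(s[y0:y0+100,x0:x0+80],(400,500),interpolation=2);cv2.imwrite('pics/hold.png',o)
E
python3 hold.py
```

```text
t 13.8167 pos [0.4912 0.022  0.1772] tooly yaw -13.532564595843331 z [-0.0003  0.     -1.    ] w 0.02500035861100678 F [-0.6653  0.9644 -1.1275]
expect tail/fer in side [281.7435 166.6813] [276.648  150.3038]
side red [275 148   9  19  65]
low end 282.0 166 top 277.0 148
```

View pics/hold.png

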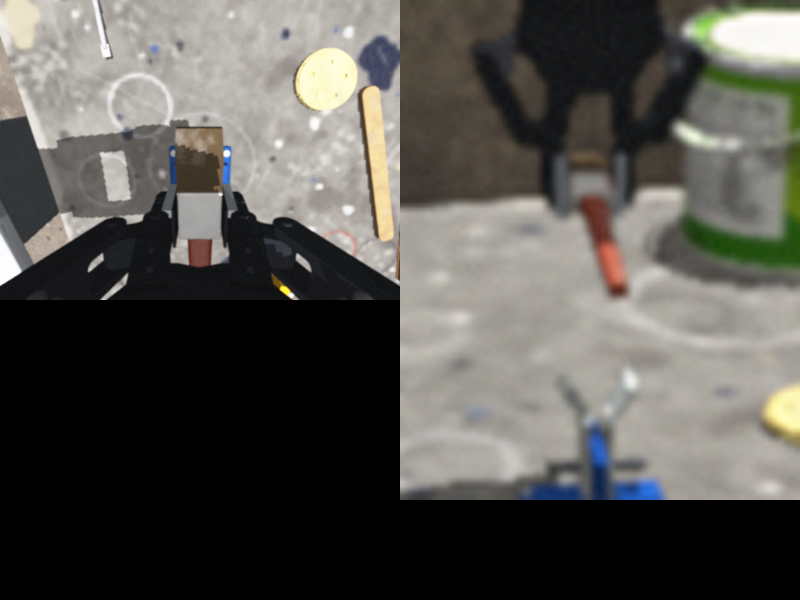

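Held level: the tail appears in the side view at (282,166), expected (281.7,166.7). The wrist view shows the ferrule at (200,215), straight in the fingers. Turn to the cradle's direction and go above it.

>>> play_rows --plan '[{"rx": 0, "ry": 0, "rz": 6, "x": 0, "y": 0, "z": 0, "gripper": 1}, {"rx": 0, "ry": 0, "rz": 6.1, "x": 0, "y": 0, "z": 0, "gripper": 1}, {"rx": 0, "ry": 0, "rz": 0, "x": -0.02, "y": 0.017, "z": 0, "gripper": 1}, {"rx": 0, "ry": 0, "rz": 0, "x": -0.02, "y": 0.017, "z": 0, "gripper": 1}, {"rx": 0, "ry": 0, "rz": 0, "x": -0.02, "y": 0.017, "z": 0, "gripper": 1}, {"rx": 0, "ry": 0, "rz": 0, "x": -0.02, "y": 0.017, "z": 0, "gripper": 1}, {"rx": 0, "ry": 0, "rz": 0, "x": -0.02, "y": 0.017, "z": 0, "gripper": 1}, {"rx": 0, "ry": 0, "rz": 0, "x": -0.02, "y": 0.017, "z": 0, "gripper": 1}, {"rx": 0, "ry": 0, "rz": 0, "x": -0.02, "y": 0.017, "z": 0, "gripper": 1}, {"rx": 0, "ry": 0, "rz": 0, "x": -0.02, "y": 0.017, "z": 0, "gripper": 1}, {"rx": 0, "ry": 0, "rz": 0, "x": -0.02, "y": 0.017, "z": 0, "gripper": 1}, {"rx": 0, "ry": 0, "rz": 0, "x": -0.017, "y": 0.017, "z": 0, "gripper": 1}]'

```text
time: 14.92
eef_pos: [0.5593, -0.2307, 0.1761]
tcp_rot: [0.847, 0.532, -0.0, -0.001]
contact_force: [0.1, 0.9, -0.4]
gripper_width: 0.0249
```

>>> play_rows --plan '[{"rx": 0, "ry": 0, "rz": 0, "x": 0, "y": 0, "z": 0.02, "gripper": 1}, {"rx": 0, "ry": 0, "rz": 0, "x": 0, "y": 0, "z": 0.02, "gripper": 1}, {"rx": 0, "ry": 0, "rz": 0, "x": 0, "y": 0, "z": 0.02, "gripper": 1}, {"rx": 0, "ry": 0, "rz": 0, "x": 0, "y": 0, "z": 0, "gripper": 1}, {"rx": 0, "ry": 0, "rz": 0, "x": 0, "y": 0, "z": 0, "gripper": 1}, {"rx": 0, "ry": 0, "rz": 0, "x": 0, "y": 0, "z": 0, "gripper": 1}]'

```text
time: 15.42
eef_pos: [0.56, -0.2294, 0.1182]
tcp_rot: [0.846, 0.533, 0.0, 0.0]
contact_force: [0.5, -0.7, -0.4]
gripper_width: 0.025
```

```bash
python3 go.py .5595 -.2293 .0346 -25.65; python3 - <<'E'
from h import *
# independent check of cradle axis from the top view (start image): bar edges at z=.04
d=np.load('top0.npz');cal=(d['K'],d['R'],d['t'])
g=lambda x,y:onz(*cal,(320+(x-400)/5,170+(y-300)/5),.04)[:2]
print('bar end',(g(461,347)+g(447,371))/2,'expected',np.array([.565,-.218]))
E
```

```text
t 15.4167 pos [ 0.56   -0.2294  0.1182] tooly yaw -25.62540968315174 z [ 0.0008 -0.0006 -1.    ] w 0.0250264453708649 F [ 0.4867 -0.6828 -0.3885]
shift tool [-0.0001 -0.0006  0.0836]
rz 0.024590316848261295
bar end [ 0.5625 -0.2202] expected [ 0.565 -0.218]
```

>>> play_rows --plan '[{"rx": 0, "ry": 0, "rz": 0, "x": 0, "y": 0, "z": 0.02, "gripper": 1}, {"rx": 0, "ry": 0, "rz": 0, "x": 0, "y": 0, "z": 0.02, "gripper": 1}, {"rx": 0, "ry": 0, "rz": 0, "x": 0, "y": 0, "z": 0.015, "gripper": 1}, {"rx": 0, "ry": 0, "rz": 0, "x": 0, "y": 0, "z": 0.01, "gripper": 1}, {"rx": 0, "ry": 0, "rz": 0, "x": 0, "y": 0, "z": 0.01, "gripper": 1}, {"rx": 0, "ry": 0, "rz": 0, "x": 0, "y": 0, "z": 0.005, "gripper": 1}, {"rx": 0, "ry": 0, "rz": 0, "x": 0, "y": 0, "z": 0, "gripper": 1}, {"rx": 0, "ry": 0, "rz": 0, "x": 0, "y": 0, "z": 0, "gripper": 1}, {"rx": 0, "ry": 0, "rz": 0, "x": 0, "y": 0, "z": 0, "gripper": 1}]'

```text
time: 16.17
eef_pos: [0.5601, -0.2295, 0.0382]
tcp_rot: [0.846, 0.533, 0.0, 0.001]
contact_force: [0.1, -0.3, -0.6]
gripper_width: 0.0254
```

```bash
python3 go.py .5595 -.2293 .0346 -25.65
```

```text
t 16.1667 pos [ 0.5601 -0.2295  0.0382] tooly yaw -25.625274277648117 z [ 0.0013 -0.0009 -1.    ] w 0.025438799294614872 F [ 0.076  -0.2934 -0.5902]
shift tool [-0.0001 -0.0006  0.0036]
rz 0.024725722351888635
```

>>> play_rows --plan '[{"rx": 0, "ry": 0, "rz": 0, "x": 0, "y": 0, "z": 0.002, "gripper": 1}, {"rx": 0, "ry": 0, "rz": 0, "x": 0, "y": 0, "z": 0.001, "gripper": 1}, {"rx": 0, "ry": 0, "rz": 0, "x": 0, "y": 0, "z": 0.001, "gripper": 1}, {"rx": 0, "ry": 0, "rz": 0, "x": 0, "y": 0, "z": 0, "gripper": 1}, {"rx": 0, "ry": 0, "rz": 0, "x": 0, "y": 0, "z": 0, "gripper": 1}]'

```text
time: 16.58
eef_pos: [0.5597, -0.2293, 0.0334]
tcp_rot: [0.846, 0.533, -0.0, 0.0]
contact_force: [0.4, 0.0, -0.1]
gripper_width: 0.025
```

>>> play_rows --plan '[{"rx": 0, "ry": 0, "rz": 0, "x": 0, "y": 0, "z": 0.001, "gripper": 1}, {"rx": 0, "ry": 0, "rz": 0, "x": 0, "y": 0, "z": 0, "gripper": 1}, {"rx": 0, "ry": 0, "rz": 0, "x": 0, "y": 0, "z": 0.001, "gripper": 1}, {"rx": 0, "ry": 0, "rz": 0, "x": 0, "y": 0, "z": 0, "gripper": 1}, {"rx": 0, "ry": 0, "rz": 0, "x": 0, "y": 0, "z": 0, "gripper": 1}, {"rx": 0, "ry": 0, "rz": 0, "x": 0, "y": 0, "z": 0, "gripper": 1}]'

```text
time: 17.08
eef_pos: [0.5598, -0.2293, 0.0326]
tcp_rot: [0.846, 0.533, 0.0, 0.0]
contact_force: [-3.7, 3.4, 11.4]
gripper_width: 0.0254
```

Contact at 11 N: it is on the bar. Release and rise.

>>> play_rows --plan '[{"rx": 0, "ry": 0, "rz": 0, "x": 0, "y": 0, "z": -0.001, "gripper": 1}, {"rx": 0, "ry": 0, "rz": 0, "x": 0, "y": 0, "z": 0, "gripper": -1}, {"rx": 0, "ry": 0, "rz": 0, "x": 0, "y": 0, "z": 0, "gripper": -1}, {"rx": 0, "ry": 0, "rz": 0, "x": 0, "y": 0, "z": 0, "gripper": -1}, {"rx": 0, "ry": 0, "rz": 0, "x": 0, "y": 0, "z": 0, "gripper": -1}, {"rx": 0, "ry": 0, "rz": 0, "x": 0, "y": 0, "z": 0, "gripper": -1}, {"rx": 0, "ry": 0, "rz": 0, "x": 0, "y": 0, "z": 0, "gripper": -1}, {"rx": 0, "ry": 0, "rz": 0, "x": 0, "y": 0, "z": 0, "gripper": -1}, {"rx": 0, "ry": 0, "rz": 0, "x": 0, "y": 0, "z": -0.02, "gripper": -1}, {"rx": 0, "ry": 0, "rz": 0, "x": 0, "y": 0, "z": -0.03, "gripper": -1}, {"rx": 0, "ry": 0, "rz": 0, "x": 0, "y": 0, "z": -0.04, "gripper": -1}, {"rx": 0, "ry": 0, "rz": 0, "x": 0, "y": 0, "z": -0.04, "gripper": -1}]'

```text
time: 18.08
eef_pos: [0.5591, -0.229, 0.1634]
tcp_rot: [0.846, 0.533, -0.0, -0.001]
contact_force: [0.1, -0.9, 1.2]
gripper_width: 0.0854
```

>>> play_rows --plan '[{"rx": 0, "ry": 0, "rz": 0, "x": -0.03, "y": 0, "z": -0.03, "gripper": -1}, {"rx": 0, "ry": 0, "rz": 0, "x": -0.03, "y": 0, "z": -0.03, "gripper": -1}, {"rx": 0, "ry": 0, "rz": 0, "x": -0.03, "y": 0, "z": -0.03, "gripper": -1}, {"rx": 0, "ry": 0, "rz": 0, "x": 0, "y": 0, "z": 0, "gripper": -1}, {"rx": 0, "ry": 0, "rz": 0, "x": 0, "y": 0, "z": 0, "gripper": -1}, {"rx": 0, "ry": 0, "rz": 0, "x": 0, "y": 0, "z": 0, "gripper": -1}]'

```text
time: 18.58
eef_pos: [0.5213, -0.3083, 0.2497]
tcp_rot: [0.846, 0.533, -0.0, -0.001]
contact_force: [0.2, -0.2, 0.5]
gripper_width: 0.0856
```

```bash
python3 go.py; python3 - <<'E'
from h import *
im,K,R,t=cam('wrist');s,Ks,Rs,ts=cam('side')
h=cv2.cvtColor(im,cv2.COLOR_BGR2HSV);m=cv2.inRange(h,(0,110,40),(10,255,255))|cv2.inRange(h,(172,110,40),(180,255,255))
n,l,st,c=cv2.connectedComponentsWithStats(m)
S=np.array([.4959,-.3618]);u=np.array([.4329,.9014]);xx=np.array([u[1],-u[0]])
for i in range(1,n):
    if st[i,4]<400: continue
    ys,xs=np.nonzero(l==i);P=np.array([onz(K,R,t,(a,b),.047)[:2] for a,b in zip(xs,ys)],np.float32);r=cv2.boxPoints(cv2.minAreaRect(P));print(st[i],'cradle frame x,y:',[( float(round((q-S)@xx,4)),float(round((q-S)@u,4))) for q in r])
o=np.zeros((600,800,3),np.uint8);o[:,:400]=cv2.resize(im[80:380,180:380],(400,600),interpolation=2);o[:500,400:]=cv2.resize(s[200:290,290:362],(400,500),interpolation=2);cv2.imwrite('pics/end.png',o)
E
```

```text
t 18.5833 pos [ 0.5213 -0.3083  0.2497] tooly yaw -25.635631909400495 z [-0.0011  0.0013 -1.    ] w 0.08561773663875553 F [ 0.1973 -0.1879  0.497 ]
[ 465  103   44   34 1192] cradle frame x,y: [(0.185, 0.1145), (0.2285, 0.1146), (0.2285, 0.1465), (0.185, 0.1464)]
[ 273  123   14  111 1145] cradle frame x,y: [(-0.0072, 0.0095), (0.006, 0.0096), (0.0051, 0.1271), (-0.008, 0.127)]
[ 527  191   33   63 1368] cradle frame x,y: [(0.2803, -0.0216), (0.3138, -0.0136), (0.2967, 0.0585), (0.2632, 0.0506)]
```

View pics/end.png

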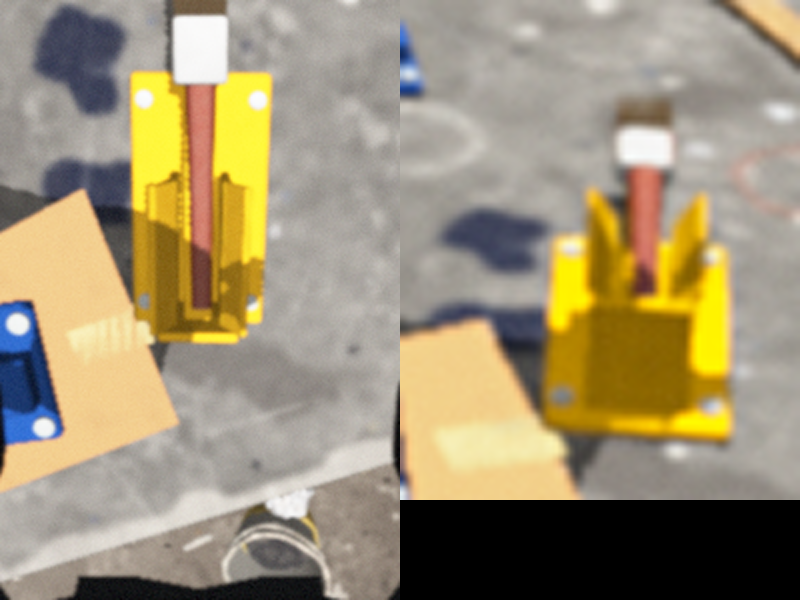

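Final view: handle in the channel, tail at (200,308) 9.5 mm from the stop (origin about 103 mm), lateral offset about -1 mm, ferrule beyond the walls, gripper clear. I hand it in.

```bash
python3 -c "
from cell import workorder
print(workorder.sign_off())"
```

```text
the job is handed in; nothing more can be done
None
```

The brush is lying in the yellow cradle, let go, and I handed the job in at about 18.6 s of the 56 s allowed; the hand-in reports no verdict.

- **Clip:** I picked the brush up by its red handle and pressed it into the smaller blue clip until the upward force reached about 12 N. I then let go. Triangulating its tail and ferrule showed it held level by the clip alone.
- **Cradle:** I took the brush by the ferrule from the other side, lifted it out level and laid it handle first in the cradle. I let go when I felt about 11 N on the bar.
- **Last checks:** The tail is 9.5 mm from the stop, so mid length is about 103 mm, and it is about 1 mm off the centre line and within 1° of the channel. The arm is clear, at z = 0.25 m. I judged the final level by eye and from the contact height, not by measuring it.
- **Screwdriver:** I never touched it. It was undisturbed in the wrist views on the way, but I did not re-measure its position at the end.

Two readings disagreed with what I expected:
- **Finger width:** It read 2 to 3.5 mm under the real object width on both grasps, but both held.
- **Cradle height:** Contact came 1 to 2 mm lower than I calculated.

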